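# Plug the orange relay into the heater controller

### The job

The work-holder heater controller is missing its orange relay. Take the relay with the orange case and plug it upright into the empty, orange-collared socket, keeping hold of it until it is down in the socket, then let go so that it stands fully home. Leave the loose blue and green relays standing where they are.

Things in the scene. Friction and masses are not known exactly. Their poses are not given: they have to be found in the camera images.
- relay_orange: plug-in relay standing on the bench: plain block 30 mm (its x) by 44 mm (its y), 70 mm tall, lower 28 mm black with brass strips, orange case above, 80 to 170 g. Origin: centre of its underside, z up. The one to plug in, either way round. Grip across the 30 mm with fingertips 32 mm or more above its underside, to clear the socket collar (26 mm above the seat).
- relay_blue: plug-in relay standing on the bench: plain block 30 mm (its x) by 44 mm (its y), 70 mm tall, lower 28 mm black with brass strips, blue case above, about 120 g. Origin: centre of its underside, z up. Bystander.
- relay_green: plug-in relay standing on the bench: plain block 30 mm (its x) by 44 mm (its y), 70 mm tall, lower 28 mm black with brass strips, green case above, about 120 g. Origin: centre of its underside, z up. Bystander.
- socket_seat (a point): floor centre of the empty hole in a fixed white box (40 mm high), 20 mm above the bench, z up. Hole 38 mm (x) by 52 mm (y), for the relay's 30 and 44; walls 20 mm deep, topped by an orange collar 6 mm high flaring out 6 mm per side, outer 62 by 76 mm. Home: relay's underside on this point. A grey relay is fixed in a grey collar 100 mm towards +y, top 92 mm above the bench.
Not all that is in view belongs to the job. Leave any grey look-alike of the relay_orange alone.

How it is judged:
By the outcome, as a careful person would: the job done as asked, in the order asked, and still so for the second after the job is handed in, with the robot touching nothing.
It also fails if it takes over 35 s, if anything falls off the work surface, if the arm or the gripper's body presses on something with over 40 N, if the wrist force passes 120 N, or if a joint passes its speed limit or range.

### The arm

A 6-joint arm with a two-finger parallel gripper is mounted at the origin on the work surface. World frame = base frame: x ahead of the robot, y to its left, z up, the work surface at z = 0. Lengths are in m, angles in rad, forces in N, time in s.
With the tool pointing down it reaches from about 0.275 to 1 m from the base axis. Payload 8.4 kg.
Tool frame: the origin (TCP) lies at the very end of the fingers, on their centre line; the grasp point (between the pads) lies 19 mm behind it; z points along the fingers, y is the line along which they close (so a half turn about z gives the same grasp; the last joint's range is limited). The gripper opens to 85 mm and grips with 20 to 120 N. Pads are 22 mm wide; open, the fingers measure 114 mm over their backs; the gripper's body (76 mm by 85 mm) begins 54 mm behind the grasp point. The pads swing forward as they close: fully open they stand 13 mm farther back than shut.
Start: joints at [1.283, 0.353, 1.633, -0, 1.155, -0.002], TCP at [0.176, 0.6, 0.231] pointing down, gripper open.
Joint ranges: [-2.63, 2.63], [-0.92, 2.1], [0.06, 2.66], [-1.3, 4.44], [0, 2.69], [-3.02, 3.02]. Speed limits (rad/s): [2.22, 2.22, 2.79, 3.14, 3.14, 3.14].

### API

Orientations are given as a unit quaternion [x, y, z, w].
In Python, from station import r, get_image gives the robot as it stands. The module is installed in compiled form; this text tells all that it offers.
- The arm moves only by the shell command python3 -m creep 'ROWS'. ROWS is JSON, a list of rows, each a list of 3 entries, a list of its own where there are three numbers: the shift along the tool's x, y, z in mm, then the turn, a rotation vector about the tool's x, y, z in rad, then the closure, from -1 (fully open) to 1 (shut). In form: [[[dx, dy, dz], [rx, ry, rz], claw], ...]. A call has 1 to 8 rows; each row is the pose to reach, as a shift and turn from the pose commanded when the call began, along the tool's axes at that moment; what a row does not reach only later rows make up. A row lasts 1/8 s, in which the tool goes at most 62.5 mm and 10.7 degrees, less where a joint would pass 70% of its speed; a pose out of reach is approached as far as the arm can. A call with a gripper value outside its range is refused whole. The fingers move at their own pace and stop on an object; the grip force is fixed at half the most. Time passes only in rows, so rows that repeat a pose let the fingers close. It gives the time, the measured TCP pose, the force, the opening and the grip force at its end, in the units of the state.
- r.get_state(): the state, without advancing time (a new reading comes with each control period).
- get_image(name): name is "scene" or "side" or "wrist"; returns a dict with "pixels" (400x640x3 uint8, red, green, blue), "camera_matrix" (3x3 intrinsics, pixels), "camera_from_world" (4x4, takes a point from world to camera coordinates). Camera axes: x right, y up, looking along -z (the intrinsics and any distortion apply to the point x, -y, -z); pixel columns grow to the right and rows downward; lengths in m; the calibration is good to about 2 mm. A picture is of the moment at which its call begins. There is no depth.
- r.finish_job(): hands the job in; it is judged then, once.
The state is a dict: "t": time; "qpos": joint angles; "qd": joint speeds; "joint_torque": joint torques, N m; "eef_pos": TCP position; "ee_rot": TCP orientation; "contact_force": force on the tool from outside, world axes, zero at the start; "torque": the same for the moment, N m; "opening": opening from 0.0 (shut) to 1.0 (fully open); "grip_force": force on a finger pad.
Only numpy, scipy, OpenCV 4.12 (cv2) and the standard library are available. Lean on these libraries where they do the work, as an engineer would, in place of code of your own. Each camera call takes 0.05 s, during which the arm holds its last target. There are 200 camera calls.

## Working session

There is one attempt and no reset: what is moved stays moved. The work goes in short steps, Python scripts to look and compute and a shell command to move; the robot and the scene stay as the last step left them, time stands still between calls to the robot, and variables do not carry over. Pictures are saved under pics/ and viewed, at most 10 in all, crops included, and the job is handed in when it is done.

```bash
mkdir -p pics; cat > h.py <<'E'
import numpy as np, cv2
from station import r, get_image
def shot(n,f):
    d=get_image(n); cv2.imwrite('pics/'+f+'.png',d['pixels'][:,:,::-1]); np.savez('pics/'+f,K=d['camera_matrix'],T=d['camera_from_world'],p=d['pixels']); return d
def load(f):
    return np.load('pics/'+f+'.npz')
def ray(d,u,v):
    K=d['K'];T=d['T']; c=np.linalg.inv(K)@[u,v,1]; c=np.array([c[0],-c[1],-c[2]])
    R=T[:3,:3]; return -R.T@T[:3,3], R.T@c/np.linalg.norm(c)
def plane(d,u,v,z):
    o,w=ray(d,u,v); return o+w*(z-o[2])/w[2]
def tri(rs):
    A=0;b=0
    for o,w in rs:
        P=np.eye(3)-np.outer(w,w); A=A+P; b=b+P@o
    return np.linalg.solve(A,b)
def proj(d,p):
    c=d['T']@np.append(p,1); q=d['K']@[c[0],-c[1],-c[2]]; return q[:2]/q[2]
E
python3 - <<'E'
from h import *
print(r.get_state())
for n in ['scene','side','wrist']: shot(n,n+'0')
ims=[cv2.imread(f'pics/{n}0.png') for n in ['scene','side']]
for n in ['scene','side','wrist']:
    d=load(n+'0'); print(n, ray(d,320,200))
E
```

```text
{'t': 0.0, 'qpos': array([ 1.28257752e+00,  3.53617943e-01,  1.63412964e+00,  1.47169596e-05,
        1.15520839e+00, -2.42905338e-03]), 'qd': array([ 0.00032378,  0.00186393, -0.00113427,  0.00130833,  0.00109926,
       -0.00023189]), 'joint_torque': array([-6.71200542e-04, -6.05254054e+01, -3.42082357e+01, -1.38717905e-04,
        9.29360715e-03,  3.81022190e-06]), 'eef_pos': array([0.17607517, 0.59919086, 0.23058247]), 'ee_rot': array([ 1.42411990e-01,  9.89807234e-01, -6.73501187e-04, -1.05372514e-04]), 'contact_force': array([-0.49990079, -0.06871371, -0.16707317]), 'torque': array([-0.00455169,  0.04909719, -0.00856424]), 'grip_force': 0.0, 'opening': 0.998416236692163}
scene (array([0.8823873 , 0.41716551, 0.95859398]), array([-0.35747932, -0.42458929, -0.83182478]))
side (array([ 0.0922085 , -0.42425544,  0.66421156]), array([ 0.48993226,  0.45573965, -0.74314719]))
wrist (array([0.09689008, 0.62275393, 0.37223016]), array([ 0.310143  , -0.08695609, -0.94670479]))
```

View pics/scene0.png

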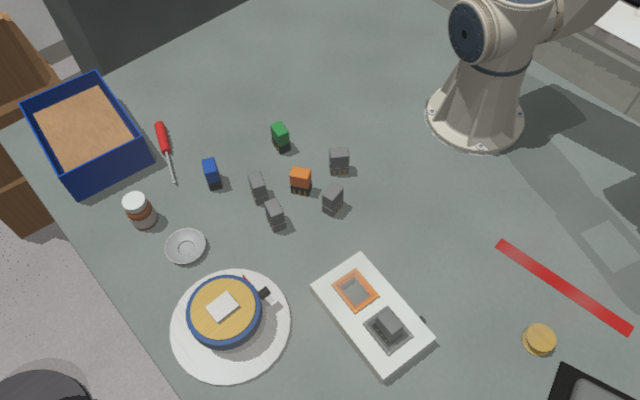

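View pics/side0.png

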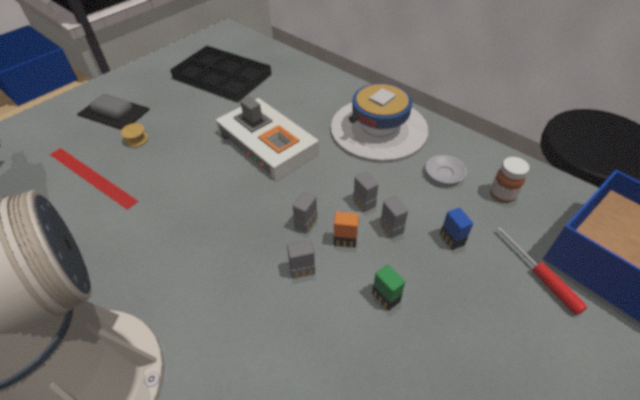

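The scene view shows the orange relay at about (301,180), ringed by four grey look-alikes, and the empty orange collar at (356,290). In the side view they are at (346,228) and (279,138).

```bash
python3 - <<'E'
from h import *
out=[]
P={}
for n,c1,c2 in [('scene',(301,180),(356,290)),('side',(346,228),(279,138))]:
    d=load(n+'0'); hsv=cv2.cvtColor(d['p'],cv2.COLOR_RGB2HSV)
    m=cv2.inRange(hsv,(5,120,70),(20,255,255))
    N,l,s,c=cv2.connectedComponentsWithStats(m)
    for nm,cc in (('rel',c1),('col',c2)):
        i=min((k for k in range(1,N) if s[k,4]>60),key=lambda k:np.hypot(*(c[k]-cc)))
        cnt=max(cv2.findContours((l==i).astype(np.uint8),0,2)[0],key=cv2.contourArea)
        h=cv2.convexHull(cnt); ap=cv2.approxPolyDP(h,2.0,True)[:,0]
        print(n,nm,s[i],c[i],ap.tolist())
        for z in ((.07,) if nm=='rel' else (.046,)): print(np.round([plane(d,*a,z) for a in ap],3).tolist())
        P[n,nm]=c[i]
    x,y=c1 
    a=cv2.resize(d['p'][y-50:y+50,x-65:x+65],None,fx=5,fy=5,interpolation=2)[:,:,::-1]
    out.append(a[:, :400] if 0 else cv2.resize(a,(400,308)))
    x,y=c2
    a=cv2.resize(d['p'][y-50:y+50,x-65:x+65],(400,290),interpolation=2)[:,:,::-1]; out.append(a)
cv2.imwrite('pics/crops.png',np.vstack([np.hstack(out[0::2]),np.hstack(out[1::2])]))
S=load('scene0');D=load('side0')
for nm in ('rel','col'): print(nm,tri([ray(S,*P['scene',nm]),ray(D,*P['side',nm])]))
E
```

```text
scene rel [290 166  21  23 381] [299.95800525 177.02624672] [[293, 166], [310, 170], [307, 188], [291, 185], [290, 173]]
[[0.484, -0.146, 0.07], [0.463, -0.112, 0.07], [0.501, -0.079, 0.07], [0.521, -0.109, 0.07], [0.502, -0.136, 0.07]]
scene col [349 283  30  29 224] [365.58035714 298.31696429] [[367, 283], [378, 296], [357, 311], [353, 310], [349, 304]]
[[0.553, 0.163, 0.046], [0.556, 0.197, 0.046], [0.608, 0.191, 0.046], [0.613, 0.185, 0.046], [0.61, 0.171, 0.046]]
side rel [334 212  24  26 549] [345.54462659 224.53187614] [[337, 212], [357, 214], [354, 237], [334, 234]]
[[0.482, -0.104, 0.07], [0.503, -0.135, 0.07], [0.458, -0.164, 0.07], [0.44, -0.133, 0.07]]
side col [260 126  38  26 305] [278.08196721 137.62295082] [[279, 126], [297, 141], [277, 151], [260, 136]]
[[0.611, 0.185, 0.046], [0.599, 0.115, 0.046], [0.546, 0.125, 0.046], [0.556, 0.192, 0.046]]
rel [ 0.48342438 -0.12461081  0.04904772]
col [0.5816009  0.17437203 0.03471402]
```

View pics/crops.png

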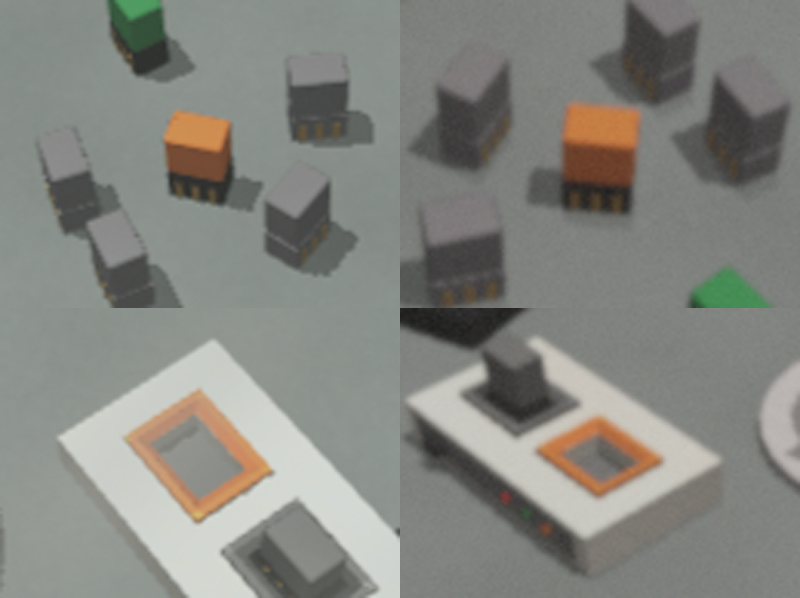

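The crops show clear quads. In the scene view, the orange top-face corners are near (295,167), (311,170), (307,180) and (290,178). The side-view face corners and both sets of collar corners are readable too. Next I triangulate the centres and edges.

```bash
python3 - <<'E'
from h import *
S=load('scene0');D=load('side0')
Q={'rel':([(295.5,166.7),(311,169.6),(307,180),(290.2,177.7)],[(335,211.8),(358.6,213.7),(358.3,228.3),(334.3,226.7)]),
'col':([(356,268.3),(379.4,295.9),(355.7,313.8),(331.6,284.8)],[(279,125.6),(299.1,140.4),(278,152.1),(258.8,137)])}
for k,(a,b) in Q.items():
    c=tri([ray(S,*np.mean(a,0)),ray(D,*np.mean(b,0))]); print(k,'centre',c.round(4))
    z=c[2]
    for d,q in ((S,a),(D,b)):
        p=np.array([plane(d,*u,z) for u in q]); e=np.diff(np.vstack([p,p[:1]]),axis=0)
        print(p[:,:2].round(4).tolist(),'len',np.linalg.norm(e,axis=1).round(4),'ang',np.degrees(np.arctan2(e[:,1],e[:,0])).round(1))
# greys tops
for n,c in {'scene':[(258,176),(273,205),(339,152),(333,187)]}.items():
    for u in c: print('grey',plane(S,*u,.07).round(3))
E
```

```text
rel centre [ 0.4826 -0.1244  0.0623]
[[0.4779, -0.1458], [0.4573, -0.1158], [0.483, -0.0999], [0.5067, -0.1301]] len [0.0364 0.0302 0.0383 0.0327] ang [ 124.5   31.7  -51.9 -151.4]
[[0.4854, -0.0964], [0.5111, -0.1328], [0.4835, -0.154], [0.4574, -0.1188]] len [0.0445 0.0349 0.0438 0.0358] ang [ -54.8 -142.4  126.5   38.6]
col centre [0.5804 0.1574 0.0414]
[[0.5451, 0.1233], [0.5525, 0.1974], [0.6127, 0.1927], [0.6064, 0.1168]] len [0.0745 0.0604 0.0762 0.0617] ang [ 84.3  -4.4 -94.7 174. ]
[[0.6157, 0.1909], [0.608, 0.117], [0.548, 0.1246], [0.5553, 0.196]] len [0.0743 0.0605 0.0718 0.0606] ang [-96.  172.7  84.1  -4.9]
grey [ 0.56  -0.177  0.07 ]
grey [ 0.584 -0.095  0.07 ]
grey [ 0.38  -0.106  0.07 ]
grey [ 0.457 -0.043  0.07 ]
```

```bash
python3 -m creep '[[[-512,-310,0],[0,0,0.67],-1],[[-512,-310,0],[0,0,0.67],-1],[[-512,-310,0],[0,0,0.67],-1],[[-512,-310,0],[0,0,0.67],-1],[[-512,-310,0],[0,0,0.67],-1],[[-512,-310,0],[0,0,0.67],-1],[[-512,-310,0],[0,0,0.67],-1],[[-512,-310,0],[0,0,0.67],-1]]'
cat >> h.py <<'E'
from scipy.spatial.transform import Rotation as Ro
def go(x,y,z,yang):
    s=r.get_state(); R=Ro.from_quat(s['ee_rot'])
    a=np.radians(yang); yy=np.array([np.cos(a),np.sin(a),0]); zz=np.array([0,0,-1.])
    cur=R.as_matrix()[:,1]
    if cur@yy<0: yy=-yy
    G=Ro.from_matrix(np.c_[np.cross(yy,zz),yy,zz])
    print('t',s['t'],'pos',s['eef_pos'].round(4),'shift',(R.inv().apply(np.array([x,y,z])-s['eef_pos'])*1000).round(1),'turn',(R.inv()*G).as_rotvec().round(4),'q',s['qpos'].round(2),'F',s['contact_force'].round(1))
E
python3 -c "
from h import *
go(.58,.157,.22,35)"
```

```text
t: 1.15
eef_pos: [0.5147, 0.2289, 0.2313]
ee_rot: [0.46, 0.888, 0.0, 0.0]
contact_force: [0.6, 0.7, 1.6]
opening: 0.998
grip_force: 0.0
t 1.15 pos [0.5147 0.2289 0.2313] shift [-96.4  11.9  11.3] turn [ 0.0002 -0.0001  0.0041] q [ 0.42  0.26  1.77  0.    1.12 -0.2 ] F [0.6 0.7 1.6]
```

```bash
python3 -m creep '[[[-50,6,6],[0,0,0],-1],[[-96,12,11],[0,0,0],-1],[[-96,12,11],[0,0,0],-1],[[-96,12,11],[0,0,0],-1]]'
python3 -c "
from h import *
shot('wrist','w1'); go(.483,-.124,.20,35)"
```

```text
t: 1.65
eef_pos: [0.5782, 0.1593, 0.2199]
ee_rot: [0.46, 0.888, -0.0, -0.001]
contact_force: [-0.5, 0.9, 1.4]
opening: 1.002
grip_force: 0.0
t 1.7 pos [0.578  0.1598 0.2202] shift [-176.9 -241.4   20.2] turn [-0.0005 -0.0005  0.0045] q [ 0.27  0.33  1.7   0.    1.12 -0.35] F [0.1 0.4 0.5]
```

View pics/w1.png

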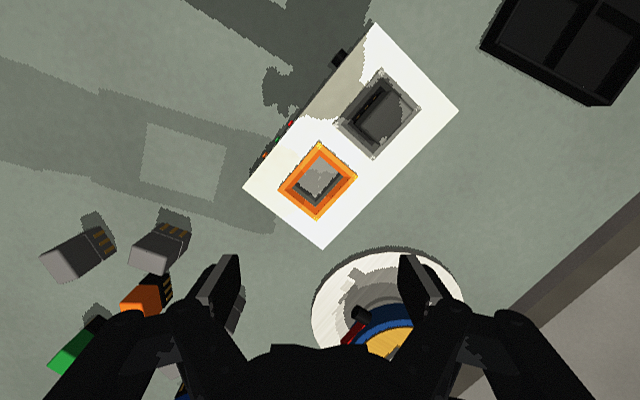

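The wrist view shows the orange collar as a clean diamond centred at about (318,181), with the grey socket at (380,113). I measure it and move on to the relay.

```bash
cat > col.py <<'E'
from h import *
def quad(f,near,lo=(3,120,80),hi=(22,255,255)):
    d=load(f); m=cv2.inRange(cv2.cvtColor(d['p'],cv2.COLOR_RGB2HSV),lo,hi)
    N,l,s,c=cv2.connectedComponentsWithStats(m)
    i=min((k for k in range(1,N) if s[k,4]>150),key=lambda k:np.hypot(*(c[k]-near)))
    cnt=max(cv2.findContours((l==i).astype(np.uint8),0,1)[0],key=cv2.contourArea)[:,0].astype(np.float32)
    h=cv2.convexHull(cnt)
    return d,m,cnt,cv2.approxPolyDP(h,0.04*cv2.arcLength(h,True),True)[:,0]
E
python3 - <<'E'
from col import *
d,m,cnt,q=quad('w1',(318,181)); print(q.tolist())
z=.046
p=np.array([plane(d,*u,z)[:2] for u in cnt],np.float32)
(c,wh,a)=cv2.minAreaRect(p*1000); print(c,wh,a)
S=load('scene0');D=load('side0')
uv=proj(d,[c[0]/1000,c[1]/1000,z])
print(tri([ray(d,*uv),ray(S,*np.mean([(356,268.3),(379.4,295.9),(355.7,313.8),(331.6,284.8)],0)),ray(D,*np.mean([(279,125.6),(299.1,140.4),(278,152.1),(258.8,137)],0))]))
for u in q: print(plane(d,*u,z).round(4))
E
python3 -m creep '[[[-35,-48,5],[0,0,0],-1],[[-70,-96,10],[0,0,0],-1],[[-105,-144,15],[0,0,0],-1],[[-140,-192,20],[0,0,0],-1],[[-177,-241,20],[0,0,0],-1],[[-177,-241,20],[0,0,0],-1],[[-177,-241,20],[0,0,0],-1]]'
python3 -c "
from h import *
shot('wrist','w2'); go(.483,-.124,.20,35)"
```

```text
[[321.0, 144.0], [356.0, 175.0], [314.0, 219.0], [278.0, 189.0]]
(578.488525390625, 155.60137939453125) (75.98059844970703, 62.082035064697266) 84.3341064453125
[0.57974665 0.1562192  0.04191067]
[0.5562 0.1954 0.046 ]
[0.6103 0.1897 0.046 ]
[0.602  0.1158 0.046 ]
[0.545  0.1228 0.046 ]
t: 2.58
eef_pos: [0.4841, -0.1235, 0.2006]
ee_rot: [0.46, 0.888, 0.0, 0.0]
contact_force: [0.9, 0.2, 0.6]
opening: 0.998
grip_force: 0.0
t 2.625 pos [ 0.4843 -0.1231  0.2005] shift [ 0.1 -1.6  0.5] turn [0.0006 0.     0.0054] q [-0.25  0.19  1.93  0.    1.02 -0.87] F [0.6 0.3 0. ]
```

View pics/w2.png

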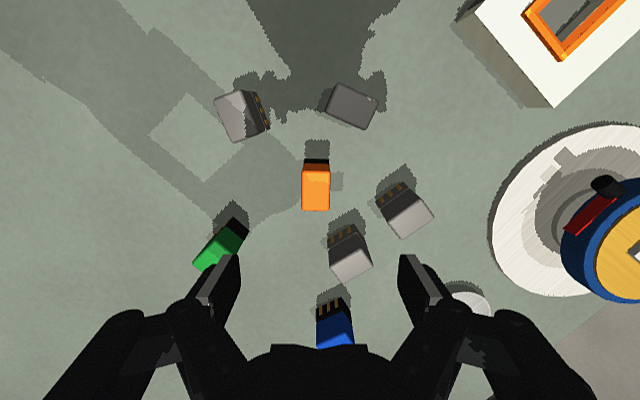

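The wrist view shows the orange top face at about (302–330, 171–211), nearly square to the gripper. A grey relay is near each side, at (405,210) and (348,255).

```bash
python3 - <<'E'
from col import *
d,m,cnt,q=quad('w2',(316,185),(3,120,200)); print(q.tolist())
for z in (.066,.070):
    p=np.array([plane(d,*u,z)[:2] for u in cnt],np.float32)
    c,wh,a=cv2.minAreaRect(p*1000); print(z,c,wh,a)
S=load('scene0');D=load('side0')
uv=proj(d,[c[0]/1000,c[1]/1000,z]); print(uv)
t=tri([ray(d,*uv),ray(S,*np.mean([(295.5,166.7),(311,169.6),(307,180),(290.2,177.7)],0)),ray(D,*np.mean([(335,211.8),(358.6,213.7),(358.3,228.3),(334.3,226.7)],0))]);print(t)
go(c[0]/1000,c[1]/1000,.039,35)
# grey/green/neighbour tops in grip frame (mm along tool x,y from relay)
R=Ro.from_quat(r.get_state()['ee_rot'])
for n,u in dict(g1=[(391,202),(410,184),(434,215),(412,239)],g2=[(329,253),(362,247),(372,272),(345,282)],g3=[(214,98),(240,88),(262,130),(236,142)],g4=[(325,107),(340,83),(377,98),(367,131)],green=[(193,264),(214,238),(241,240),(215,270)]).items():
    print(n,[(R.inv().apply(plane(d,*w,.07)-[c[0]/1000,c[1]/1000,.07])[:2]*1000).round().tolist() for w in u])
E
```

```text
[[329.0, 172.0], [328.0, 209.0], [302.0, 209.0], [302.0, 172.0]]
0.066 (482.56500244140625, -126.29130554199219) (28.18297576904297, 42.77443313598633) 34.14493179321289
0.07 (481.8980407714844, -125.27169799804688) (27.77483367919922, 42.154884338378906) 34.144935607910156
[315.51674863 191.0109603 ]
[ 0.48262545 -0.12536949  0.06279205]
t 2.625 pos [ 0.4843 -0.1231  0.2005] shift [ -0.3  -3.3 161.5] turn [0.0006 0.     0.0054] q [-0.25  0.19  1.93  0.    1.02 -0.87] F [0.6 0.3 0. ]
g1 [[-12.0, 79.0], [7.0, 96.0], [-27.0, 125.0], [-55.0, 105.0]]
g2 [[-72.0, 15.0], [-65.0, 51.0], [-97.0, 64.0], [-110.0, 34.0]]
g3 [[90.0, -93.0], [98.0, -69.0], [61.0, -51.0], [50.0, -77.0]]
g4 [[82.0, 9.0], [102.0, 23.0], [90.0, 57.0], [60.0, 50.0]]
green [[-86.0, -139.0], [-53.0, -111.0], [-56.0, -82.0], [-94.0, -115.0]]
```

```bash
python3 -m creep '[[[0,-3,50],[0,0,0.02],-1],[[0,-3,100],[0,0,0.02],-1],[[0,-3,135],[0,0,0.02],-1],[[0,-3,155],[0,0,0.02],-1],[[0,-3,162.5],[0,0,0.02],-1],[[0,-3,162.5],[0,0,0.02],-1],[[0,-3,162.5],[0,0,0.02],0],[[0,-3,162.5],[0,0,0.02],1]]'
python3 -m creep '[[[0,0,0],[0,0,0],1],[[0,0,0],[0,0,0],1],[[0,0,0],[0,0,0],1],[[0,0,0],[0,0,0],1],[[0,0,0],[0,0,0],1],[[0,0,0],[0,0,0],1]]'
python3 -c "
from h import *
go(.482,-.1255,.2,34.14)"
```

```text
t: 3.62
eef_pos: [0.4822, -0.1263, 0.0386]
ee_rot: [0.469, 0.883, 0.0, 0.001]
contact_force: [0.0, 0.2, 0.4]
opening: 0.606
grip_force: 0.0
t: 4.38
eef_pos: [0.4821, -0.1264, 0.0385]
ee_rot: [0.469, 0.883, 0.0, 0.001]
contact_force: [-1.1, 1.1, 6.8]
opening: 0.346
grip_force: 59.7
t 4.375 pos [ 0.4821 -0.1264  0.0385] shift [   0.7    0.6 -161.5] turn [ 0.0008  0.0009 -0.0011] q [-0.26  0.44  2.04  0.    0.66 -0.85] F [-1.1  1.1  6.8]
```

```bash
python3 -m creep '[[[0,0,-10],[0,0,0],1],[[0,0,-40],[0,0,0],1],[[0,0,-80],[0,0,0],1],[[0,0,-120],[0,0,0],1],[[0,0,-120],[0,0,0],1],[[0,0,-120],[0,0,0],1]]'
python3 -c "
from h import *
shot('wrist','w3'); shot('side','s3'); go(.579,.156,.16,-5.67)"
```

```text
t: 5.12
eef_pos: [0.4811, -0.1261, 0.1576]
ee_rot: [0.469, 0.883, -0.0, -0.0]
contact_force: [-0.1, 0.5, -1.3]
opening: 0.34
grip_force: 59.4
t 5.225 pos [ 0.4807 -0.126   0.1568] shift [178.5 239.5  -3.3] turn [-0.0018 -0.001   0.6939] q [-0.26  0.25  1.97 -0.    0.92 -0.85] F [ 0.4 -0.  -0.9]
```

View pics/w3.png

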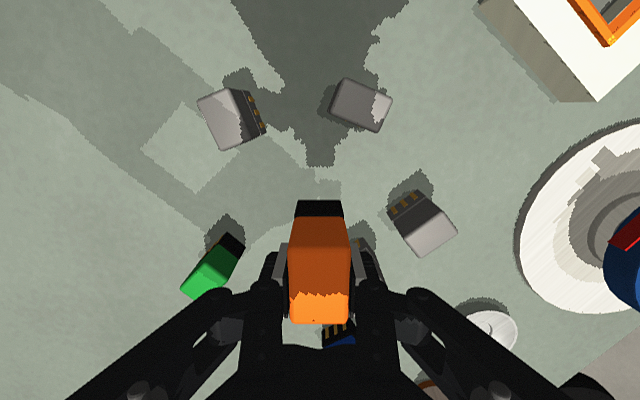

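The relay is held upright between the pads; the lower edge of its front face runs from (297,200) to (343,200). I check its in-hand offset and carry it over the socket.

```bash
python3 - <<'E'
from h import *
d=load('w3'); s=r.get_state(); R=Ro.from_quat(s['ee_rot'])
for u in [(297,200.5),(320,200.5),(343,200.5)]:
    print((R.inv().apply(plane(d,*u,s['eef_pos'][2]-.0385)-s['eef_pos'])*1000).round(1))
for u in [(289,320),(350,320)]:  # top back edge
    print((R.inv().apply(plane(d,*u,s['eef_pos'][2]+.0315)-s['eef_pos'])*1000).round(1))
E
python3 -m creep '[[[25,35,-3],[0,0,0.1],1],[[60,80,-3],[0,0,0.23],1],[[95,128,-3],[0,0,0.36],1],[[130,175,-3],[0,0,0.5],1],[[160,215,-3],[0,0,0.62],1],[[178,239,-3],[0,0,0.694],1],[[178,239,-3],[0,0,0.694],1],[[178,239,-3],[0,0,0.694],1]]'
python3 -c "
from h import *
shot('wrist','w4'); go(.579,.156,.10,-5.67)"
```

```text
[ 20.4 -14.3  38.6]
[20.4  1.6 38.5]
[20.4 17.5 38.5]
[-18.3 -14.2 -31.5]
[-18.3  16.2 -31.5]
t: 6.22
eef_pos: [0.5788, 0.1545, 0.1596]
ee_rot: [0.741, 0.672, -0.001, -0.0]
contact_force: [-0.0, -0.2, -1.2]
opening: 0.342
grip_force: 59.5
t 6.275 pos [0.5789 0.1542 0.1598] shift [ 1.8  0.1 59.8] turn [-0.0019  0.0009  0.0003] q [ 0.26  0.39  1.75 -0.    1.    0.36] F [ 1.   0.1 -1.4]
```

View pics/w4.png

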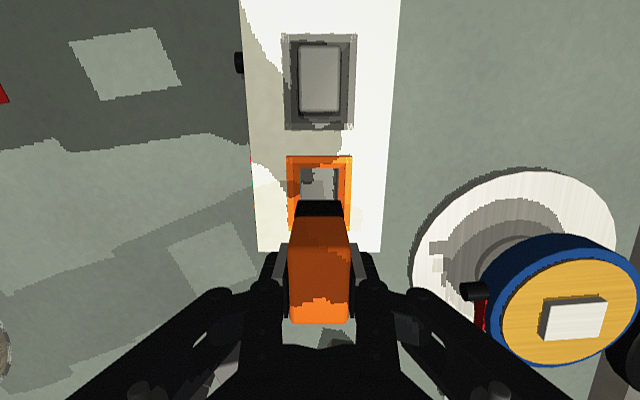

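The relay hangs over the collar, whose far outer edge runs from (287,156) to (354,156). I compare the collar and the relay within this same picture, so that any camera bias cancels.

```bash
python3 - <<'E'
from col import *
d=load('w4'); s=r.get_state(); R=Ro.from_quat(s['ee_rot'])
hsv=cv2.cvtColor(d['p'],cv2.COLOR_RGB2HSV); m=cv2.inRange(hsv,(5,150,100),(22,255,255))
T=lambda u,v,z:(R.inv().apply(plane(d,u,v,z)-s['eef_pos'])*1000)
for v in (162,170,180,190):
    x=np.where(m[v,260:380])[0]+260; a,b=T(x[0],v,.046),T(x[-1]+1,v,.046); print('row',v,x[0],x[-1],a[:2].round(1),b[:2].round(1),'mid',((a+b)/2)[:2].round(1))
for u in (300,320,340):
    y=np.where(m[140:200,u])[0]+140; print('col',u,y[0],'edge x-38 ->',(T(u,y[0],.046)[0]-38).round(1))
# relay bottom: dark block rows
g=d['p'].sum(2)
for v in (203,206,210): 
    x=np.where(g[v,285:360]<110)[0]+285; print('dark',v,x.min(),x.max()+1, T(x.min(),v,s['eef_pos'][2]-.0385)[:2].round(1),T(x.max()+1,v,s['eef_pos'][2]-.0385)[:2].round(1))
for u in (305,320,335): print('bottom edge',u,[ (v,g[v,u]) for v in range(195,206)])
E
```

```text
row 162 286 351 [ 33.7 -30.2] [33.8 31.2] mid [33.8  0.5]
row 170 286 351 [ 26.2 -30.5] [26.3 31.5] mid [26.2  0.5]
row 180 287 351 [ 16.5 -29.9] [16.6 31.9] mid [16.5  1. ]
row 190 287 350 [  6.5 -30.3] [ 6.7 31.3] mid [6.6 0.5]
col 300 156 edge x-38 -> 1.4
col 320 156 edge x-38 -> 1.4
col 340 156 edge x-38 -> 1.4
dark 203 297 341 [ 19.9 -14.7] [19.9 15.6]
dark 206 297 342 [ 17.7 -14.8] [17.7 16.4]
dark 210 296 343 [ 14.7 -15.5] [14.8 17.1]
bottom edge 305 [(195, np.uint64(371)), (196, np.uint64(372)), (197, np.uint64(368)), (198, np.uint64(392)), (199, np.uint64(291)), (200, np.uint64(94)), (201, np.uint64(4)), (202, np.uint64(27)), (203, np.uint64(34)), (204, np.uint64(13)), (205, np.uint64(28))]
bottom edge 320 [(195, np.uint64(390)), (196, np.uint64(386)), (197, np.uint64(391)), (198, np.uint64(409)), (199, np.uint64(308)), (200, np.uint64(93)), (201, np.uint64(17)), (202, np.uint64(25)), (203, np.uint64(43)), (204, np.uint64(29)), (205, np.uint64(6))]
bottom edge 335 [(195, np.uint64(151)), (196, np.uint64(153)), (197, np.uint64(156)), (198, np.uint64(156)), (199, np.uint64(137)), (200, np.uint64(62)), (201, np.uint64(3)), (202, np.uint64(23)), (203, np.uint64(22)), (204, np.uint64(22)), (205, np.uint64(28))]
```

```bash
python3 -m creep '[[[2,0,20],[0,0,0],1],[[2,0,50],[0,0,0],1],[[2,0,65],[0,0,0],1],[[2,0,73],[0,0,0],1],[[2,0,80],[0,0,0],1],[[2,0,86],[0,0,0],1],[[2,0,86],[0,0,0],1]]'
python3 -c "
from h import *
go(.579,.156,.0585,-5.67)"
```

```text
t: 7.15
eef_pos: [0.5799, 0.1572, 0.0747]
ee_rot: [0.741, 0.671, -0.0, -0.0]
contact_force: [-0.1, 0.0, -1.2]
opening: 0.339
grip_force: 59.5
t 7.15 pos [0.5799 0.1572 0.0747] shift [-1.2 -0.7 16.2] turn [-0.0002  0.0001  0.    ] q [0.26 0.5  1.8  0.   0.84 0.36] F [-0.1  0.  -1.2]
```

No contact, and the base is inside the hole. I go down the rest slowly.

```bash
python3 -m creep '[[[0,0,5],[0,0,0],1],[[0,0,9],[0,0,0],1],[[0,0,12],[0,0,0],1],[[0,0,14],[0,0,0],1],[[0,0,15],[0,0,0],1],[[0,0,15.5],[0,0,0],1],[[0,0,15.5],[0,0,0],1]]'
python3 -c "
from h import *
go(.579,.156,.0585,-5.67)"
```

```text
t: 8.02
eef_pos: [0.58, 0.1572, 0.0593]
ee_rot: [0.741, 0.671, 0.0, 0.0]
contact_force: [-0.2, -0.3, -1.2]
opening: 0.341
grip_force: 59.5
t 8.025 pos [0.58   0.1572 0.0593] shift [-1.3 -0.8  0.8] turn [ 0.0001 -0.      0.    ] q [ 0.26  0.52  1.81 -0.    0.81  0.36] F [-0.2 -0.3 -1.2]
```

```bash
python3 -m creep '[[[0,0,0.5],[0,0,0],1],[[0,0,1],[0,0,0],1],[[0,0,1],[0,0,0],1]]'
python3 -m creep '[[[0,0,0],[0,0,0],0.1],[[0,0,0],[0,0,0],0],[[0,0,0],[0,0,0],-0.2],[[0,0,0],[0,0,0],-0.2],[[0,0,0],[0,0,0],-0.2]]'
python3 -m creep '[[[0,0,-10],[0,0,0],-0.2],[[0,0,-40],[0,0,0],-0.2],[[0,0,-90],[0,0,0],-0.2],[[0,0,-140],[0,0,0],-0.2],[[-50,0,-150],[0,0,0],-0.2],[[-100,0,-150],[0,0,0],-0.2],[[-100,0,-150],[0,0,0],-0.2]]'
python3 - <<'E'
from h import *
a=shot('side','s5')['pixels'][60:260,180:500]; b=shot('wrist','w5')['pixels']
cv2.imwrite('pics/end.png',np.vstack([cv2.resize(a,(480,300)),cv2.resize(b,(480,300))])[:,:,::-1])
E
```

```text
t: 8.4
eef_pos: [0.58, 0.1572, 0.0585]
ee_rot: [0.741, 0.671, 0.0, 0.0]
contact_force: [-0.8, -1.0, 1.7]
opening: 0.342
grip_force: 59.8
t: 9.02
eef_pos: [0.5799, 0.1571, 0.0583]
ee_rot: [0.741, 0.671, -0.0, 0.0]
contact_force: [0.6, -0.6, -1.1]
opening: 0.599
grip_force: 0.0
t: 9.9
eef_pos: [0.5697, 0.0549, 0.2094]
ee_rot: [0.742, 0.67, 0.0, 0.001]
contact_force: [-0.0, 1.3, 0.5]
opening: 0.598
grip_force: 0.0
```

View pics/end.png

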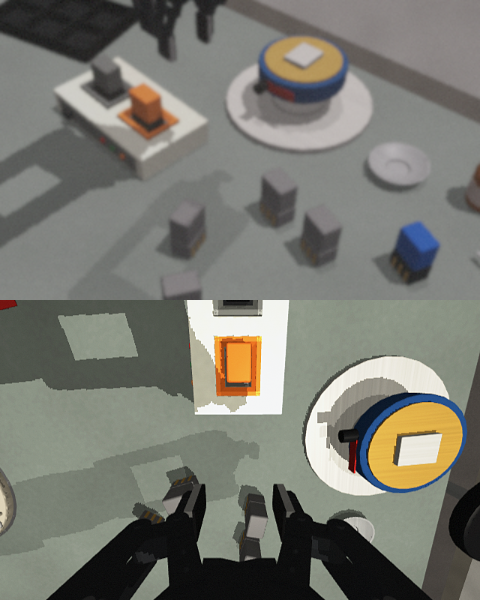

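The final picture shows the orange relay upright and square in the orange collar, at (145,105) in the side half and (238,362) in the wrist half. It stands level with its grey neighbour, the gripper is clear and the blue relay is still standing.

```bash
python3 -c "
from h import *
print(r.finish_job())"
```

```text
the job is handed in; nothing more can be done
None
```

The orange relay is plugged in upright and released in the orange-collared socket; I felt the socket floor before letting go, left the blue and green relays alone, and handed the job in at about 10 s.

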